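# Shift the salve mill into third

## Robot

A 6-joint arm with a two-finger parallel gripper is mounted at the origin on the work surface. World frame = base frame: x ahead of the robot, y to its left, z up, the work surface at z = 0. Lengths are in m, angles in rad, forces in N, time in s.
With the tool pointing down it reaches from about 0.25 to 0.775 m from the base axis. Payload 4 kg.
Tool frame: the origin (TCP) lies midway between the tips of the shut fingers; the grasp point (between the pads) lies 19 mm behind it; z points along the fingers, y is the direction in which the jaws open and shut (so a half turn about z gives the same grasp; the last joint's range is limited). The gripper opens to 85 mm and grips with 20 to 120 N. Pads are 22 mm wide; open, the fingers measure 114 mm over their backs; the gripper's body (76 mm by 85 mm) begins 54 mm behind the grasp point. The pads swing forward as they close: fully open they stand 13 mm farther back than shut.
Start: joints at [1.057, 0.087, 1.371, -0, 1.684, -0.103], TCP at [0.22, 0.504, 0.203] pointing down, gripper open.
Joint ranges: [-3.1, 3.1], [-0.76, 2.03], [0.27, 2.55], [-1.08, 4.22], [0.17, 2.65], [-2.57, 2.57]. Speed limits (rad/s): [2.79, 2.79, 3.14, 3.14, 3.14, 3.14].

## Interface

Orientations are given as [roll, pitch, yaw] about the fixed x, y, z axes, in that order (R = Rz(yaw) Ry(pitch) Rx(roll)).
In Python, from plant import r, set_gripper, kin, optics, ticket gives the robot as it stands. The module is installed in compiled form; this text tells all that it offers. Calls block until the motion is done:
- r.move_pose(position, orientation): joint-space move of the TCP to a pose.
- r.movel(position, rot=None, velocity=0.15, until_force=None): straight line of the TCP; rot=None keeps the orientation; velocity is the mean speed in m/s. With until_force (N) it stops when the force on the tool has changed by that much, and returns True; else False.
- r.goto_joints(angles): joint-space move.
- set_gripper(opening, grip_force=None): finger opening in m; grip_force is the grip in N (None keeps the last); returns when the fingers have stopped.
- r.wait(seconds).
- kin.ik(position, orientation): joint angles nearest the present ones, or None.
- r.get_state(): the state.
- optics.camera(name): name is "scene" or "top" or "wrist"; returns the picture (384x512x3 uint8, blue, green, red); there is no depth.
- optics.camera_params(name): a dict with "vertical_fov" (degrees; the focal length in pixels is half the picture's height over the tangent of half this angle, whatever the lens; pixels are square), "cx", "cy" (the principal point, pixels), "k1" (the pictures are not rectified: a ray, as slopes to the right and down, at radius r is drawn at 1 + k1 r^2 times it, then the intrinsics apply), "extrinsics" (4x4, takes a point from world to camera coordinates). Camera axes: x right, y up, looking along -z (the intrinsics and any distortion apply to the point x, -y, -z); pixel columns grow to the right and rows downward; lengths in m; the calibration is good to about 2 mm. A picture is of the moment at which its call begins: read the wrist's pose just before it. camera_params takes no time and is no camera call; for the wrist camera it gives the pose at the moment of the call.
A pose or a line that the arm cannot do raises r.PlanningError and nothing moves.
- ticket.job_done(): hands the job in, once; it reports no verdict.
Trained networks look in the newest picture that a camera, given by its name, has taken for a name from the list of things; names that differ only in an ending like _2 or _b are one class to them, and where a whole thing is asked for, a point or a joint stands for the part that bears it (a point fixed in the world has none). Each returns a list of dicts, best first, with "conf" (0 to 1); they miss things now and then, are a little off and sometimes report something else, mostly with a low value. They report only what shows in the picture. A call takes as long as a camera call.
- optics.look_for(camera, name): "centre" ([x, y, z] in m, in world coordinates, good to about 4 mm: the middle of the surface that is visible of it).
- optics.outline_of(camera, name): "mask" (384x512 bool, what is visible of it).
The state is a dict: "t": time; "joints": joint angles; "qd": joint speeds; "joint_torque": joint torques, N m; "position": TCP position; "ee_rot": TCP orientation; "ft_force": force on the tool from outside, world axes, zero at the start; "ft_torque": the same for the moment, N m; "grip_width": finger opening in m.
Only numpy, scipy, OpenCV 4.12 (cv2) and the standard library are available. Lean on these libraries where they do the work, as an engineer would, in place of code of your own. Each camera call takes 0.05 s, during which the arm holds its last target. There are 200 camera calls.

## Task

The salve mill's red-knobbed gear lever stands somewhere in the left-hand leg (seen from the robot) of its H-shaped gate. With the fingers, push it to the crossbar, across to the right-hand leg, and then straight forward (away from the robot) fully home into third, the slot with three green dots, without letting it slip back into fourth on the way. Only push the lever, gently, and never pinch it; leave the jars, bottles and mortar standing where they are and take the hand away when the lever is home.

Things in the scene. Friction and masses are not known exactly. Their poses are not given: they have to be found in the camera images.
- mill: three-roll salve mill, fixed to the bench. Origin on the bench straight below the centre of the gear gate; x points forward (roughly away from the robot), y left, z up. The pale gearbox spans x -100 to 100, y -170 to 90 mm, 114 mm high. Beyond y = 90 mm stand green end frames and rollers, 165 mm high, reaching to y = 410 mm (two black screw heads on the farther frame to 197 mm), then the motor
- gate_centre (a point): centre of the H, on the top face (z = 120 mm) of the 104 mm square aluminium gate plate; axes as the mill's. From here the legs lie at y = +22 (left) and -22 mm (right), run from x = -32 to 32 mm and are 14 mm wide; the crossbar along y at x = 0 is 14 mm wide, its inner corners bevelled 8 mm. Dots number the slots: 1 left forward, 2 left rear, 3 (green) right forward, 4 right rear
- knob: the gear lever: a red ball, 36 mm across, on a steel stem; origin at the ball's centre. The 9 mm stem pivots 20 mm above the bench under the gate centre; the ball's centre is 180 mm from the pivot. It moves about 50 mm forward and back of the crossbar and 40 mm left and right of the gate centre. The lever stays where it is left; about 2 N at the ball moves it
- lever_fore (a joint): fore-and-aft lean of the lever, rad: 0 in line with the crossbar, positive forward (mill +x); it meets the end of a slot at about +0.28 or -0.28. The ball stands 180 mm x sin(lever_fore) x cos(lever_side) forward of the gate centre
- lever_side (a joint): sideways lean of the lever, rad: about -0.22 in the left-hand leg, 0 at the middle of the crossbar, about +0.22 in the right-hand leg; the ball stands 180 mm x sin(lever_side) to the right (mill -y) of the gate centre. Play in the slots is about 0.03 rad either way
- ledge_jar_mid (a point): centre of a white salve jar with metal lid, 54 mm across, 45 mm high, standing loose on the gearbox, right of the gate (bystander)
- bottle_a_mid (a point): centre of an amber bottle with black cap, 60 mm across, 120 mm high, on the bench on the robot's side of the mill (bystander)
- bottle_b_mid (a point): centre of a second such bottle, 60 mm across, 120 mm high (bystander)
- bottle_c_mid (a point): centre of a smaller amber bottle, 52 mm across, 100 mm high, right of the mill (bystander)
- jar_b_mid (a point): centre of a brown jar with white lid, 71 mm across, 60 mm high, right of the mill (bystander)
- mortar_mid (a point): centre of a white ceramic mortar bowl, 100 mm across, 65 mm high, at the right (bystander)

How it is judged:
By the outcome, as a careful person would: the job done as asked, in the order asked, and still so for the second after the job is handed in, with the robot touching nothing.
It also fails if it takes over 48 s, if anything falls off the work surface, if the arm or the gripper's body presses on something with over 40 N, if the wrist force passes 120 N, or if a joint passes its speed limit or range.

## Working session

There is one attempt and no reset: what is moved stays moved. The work goes in short steps, each a Python script; the robot and the scene stay as the last script left them, time stands still between calls to the robot, and variables do not carry over. Pictures are saved under pics/ and viewed, about 8 in all and at most 12, crops included, and the job is handed in when it is done.

```bash
mkdir -p pics; python3 - <<'E'
from plant import r,set_gripper,kin,optics,ticket
import cv2
for c in("scene","top"):
    cv2.imwrite(f"pics/{c}0.png",optics.camera(c))
    for n in("mill","knob","ledge_jar_mid","bottle_a_mid","bottle_c_mid","jar_b_mid","mortar_mid","gate_centre"):
        try: print(c,n,[(d['centre'].round(3).tolist() if hasattr(d['centre'],'round') else d['centre'],round(d['conf'],2)) for d in optics.look_for(c,n)][:3])
        except Exception as e: print(c,n,repr(e))
s=r.get_state();print(s['t'],s['ee_rot'],s['position'])
E
```

```text
scene mill [([0.6264, 0.1636, 0.1154], 0.79)]
scene knob [([0.5404, 0.1035, 0.1894], 0.59)]
scene ledge_jar_mid [([0.517, -0.0605, 0.1488], 0.65)]
scene bottle_a_mid [([0.4056, 0.1092, 0.106], 0.59)]
scene bottle_c_mid [([0.6569, -0.164, 0.059], 0.8)]
scene jar_b_mid [([0.5157, -0.1553, 0.0566], 0.64)]
scene mortar_mid [([0.4139, -0.418, 0.0459], 0.59)]
scene gate_centre [([0.6266, 0.1656, 0.1122], 0.91)]
top mill [([0.5651, 0.2165, 0.1292], 0.94), ([0.4253, -0.4274, 0.0404], 0.59)]
top knob []
top ledge_jar_mid [([0.5016, -0.0563, 0.1617], 0.73)]
top bottle_a_mid [([0.4086, 0.1019, 0.0825], 0.9), ([0.4982, -0.0567, 0.161], 0.27)]
top bottle_c_mid [([0.6336, -0.1687, 0.07], 0.59), ([0.5632, 0.2158, 0.129], 0.37)]
top jar_b_mid [([0.4982, -0.1467, 0.0605], 0.87)]
top mortar_mid [([0.4232, -0.4257, 0.0378], 0.97)]
top gate_centre [([0.5641, 0.2175, 0.1288], 0.92)]
0.9 [3.14143430e+00 4.81572523e-05 2.73079048e+00] [0.21967709 0.50427025 0.20306353]
```

View pics/scene0.png

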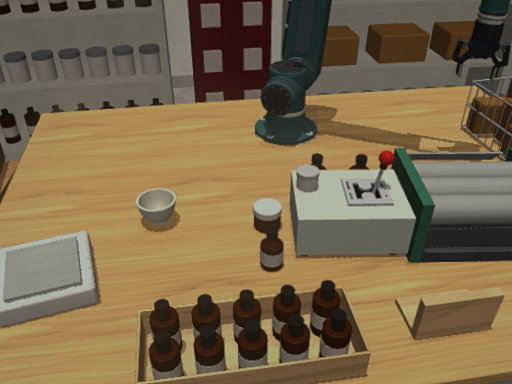

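View pics/top0.png

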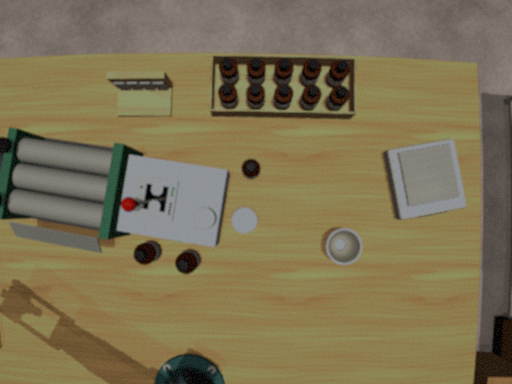

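The scene picture is taken facing the robot, with the knob at (387,158), the gate plate near (368,191) and the jar at (308,178). In the top picture the knob is at (128,204), the H at about (154,198), and the two bottles at (147,252) and (187,262) are on the robot's side. I'll zoom in for corners.

```bash
python3 - <<'E'
import cv2
a=cv2.imread("pics/top0.png")[145:255,100:240];b=cv2.imread("pics/scene0.png")[145:255,280:420]
cv2.imwrite("pics/c.png",cv2.resize(a,None,fx=5.5,fy=5.4,interpolation=cv2.INTER_CUBIC))
cv2.imwrite("pics/d.png",cv2.resize(b,None,fx=5.5,fy=5.4,interpolation=cv2.INTER_CUBIC))
E
```

```text
(no output)
```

View pics/c.png

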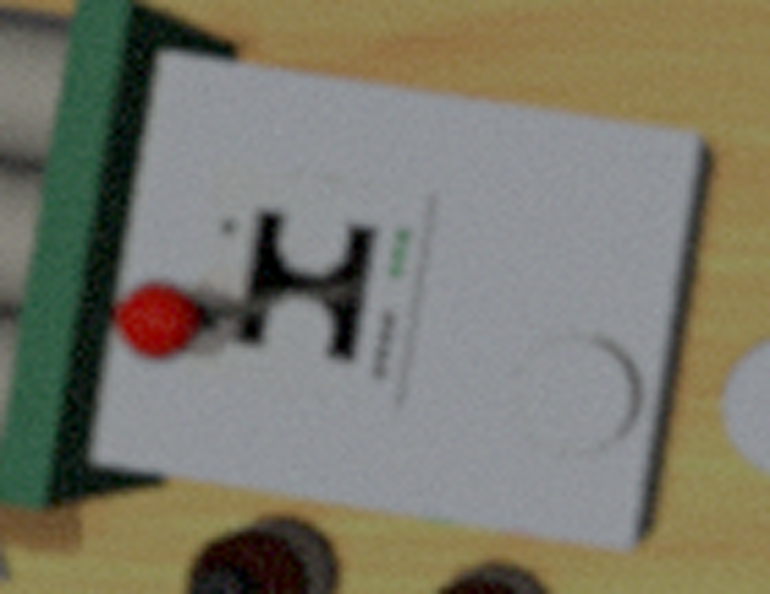

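View pics/d.png

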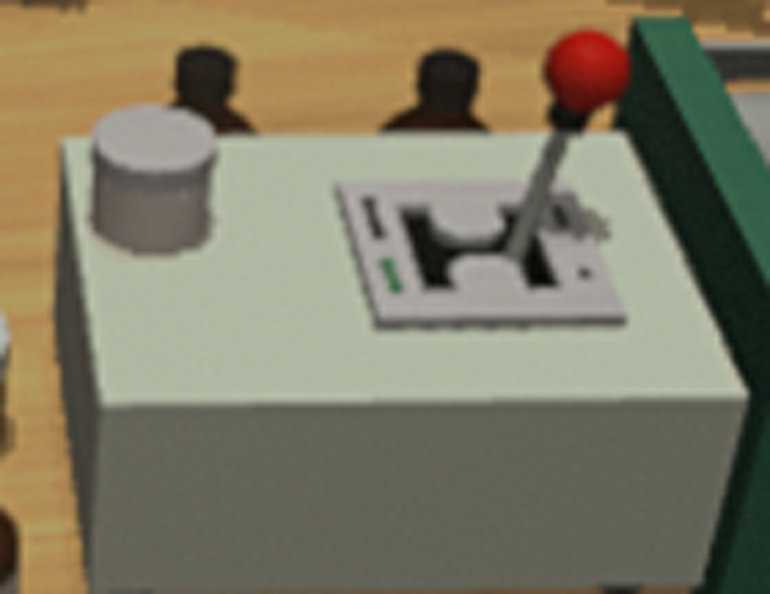

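Top crop: the gearbox corners are at (155,50), (705,137), (638,547) and (92,463). The H's outer corners are near (255,212), (375,228), (355,360) and (238,342), and the knob is at (158,320). The scene crop shows the gearbox and plate corners and the lever stem in the left leg, at about mid-length. Next I'll fit the mill pose and the lever angles.

```bash
cat > h.py <<'E'
import numpy as np,cv2
from plant import r,set_gripper,kin,optics,ticket
def proj(P,c):
    p=optics.camera_params(c);E=np.array(p["extrinsics"]);f=192/np.tan(np.radians(p["vertical_fov"])/2)
    q=np.atleast_2d(P)@E[:3,:3].T+E[:3,3];s=np.c_[q[:,0]/-q[:,2],-q[:,1]/-q[:,2]]
    s=s*(1+p["k1"]*(s**2).sum(1,keepdims=True));return s*f+[p["cx"],p["cy"]]
def W(m,P):
    P=np.atleast_2d(P);c,s=np.cos(m[2]),np.sin(m[2])
    return np.c_[m[0]+c*P[:,0]-s*P[:,1],m[1]+s*P[:,0]+c*P[:,1],P[:,2]]
def ball(a,b): return np.array([.18*np.sin(a)*np.cos(b),-.18*np.sin(b),.02+.18*np.cos(a)*np.cos(b)])
def red(c):
    i=cv2.cvtColor(optics.camera(c),cv2.COLOR_BGR2HSV);k=((i[...,0]<6)|(i[...,0]>174))&(i[...,1]>170)&(i[...,2]>110)
    n,l,st,ce=cv2.connectedComponentsWithStats(k.astype(np.uint8));return sorted([(int(st[j,4]),ce[j]) for j in range(1,n)],key=lambda t:-t[0])[:3]
E
cat > fit.py <<'E'
from h import *
from scipy.optimize import least_squares as LS
t=lambda L,x0,y0:(np.array(L)+.5)/[5.5,5.4]-.5+[x0,y0]
g=[[.1,.09,.114],[.1,-.17,.114],[-.1,-.17,.114],[-.1,.09,.114]]
h=[[.032,.029,.12],[.032,-.029,.12],[-.032,-.029,.12],[-.032,.029,.12]]
p=[[-.052,-.052,.12],[.052,-.052,.12],[.052,.052,.12]]
T=t([(155,50),(705,137),(638,547),(92,463),(255,212),(375,228),(355,360),(238,342)],100,145)
S=t([(748,397),(103,408),(63,140),(628,132),(335,183),(378,322),(625,320)],280,145)
fT=lambda m:proj(W(m,g+h),"top")-T
fS=lambda m:proj(W(m,g+p),"scene")-S
for n,f in(("top",fT),("scene",fS),("both",lambda m:np.r_[fT(m),fS(m)])):
    o=LS(lambda m:f(m).ravel(),[.57,.09,-.15],loss='soft_l1');print(n,o.x.round(4),f(o.x).round(1).tolist())
m=o.x;np.save("m.npy",m)
rt,rs=red("top"),red("scene");print(rt,rs)
for n,cs in(("top",[("top",rt)]),("scene",[("scene",rs)]),("both",[("top",rt),("scene",rs)])):
    l=LS(lambda q:np.concatenate([(proj(W(m,ball(*q)),c)-d[0][1]).ravel() for c,d in cs]),[0,-.2]);print(n,l.x.round(3),l.fun.round(1),W(m,ball(*l.x)).round(4))
E
python3 fit.py
```

```text
top [ 0.549   0.0747 -0.1301] [[0.9, 0.5], [-1.0, -1.1], [-0.7, 0.4], [0.2, 0.0], [0.3, -0.4], [0.4, -0.1], [0.2, 0.3], [-0.5, 0.1]]
scene [ 0.5531  0.0767 -0.1374] [[0.4, 0.4], [-0.5, -0.1], [-0.4, -0.2], [-0.5, 0.3], [0.3, -0.0], [-0.0, -0.2], [0.7, -0.3]]
both [ 0.5503  0.076  -0.1303] [[0.4, -0.0], [-1.5, -1.6], [-1.2, -0.1], [-0.3, -0.5], [-0.2, -1.0], [-0.1, -0.6], [-0.3, -0.3], [-1.0, -0.4], [-0.1, -0.5], [-0.7, -0.5], [-1.1, -0.5], [-1.5, -0.4], [-0.4, -0.6], [-0.5, -0.8], [0.1, -1.1]]
[(105, array([127.28571429, 204.01904762]))] [(110, array([386.88181818, 155.60909091]))]
top [-0.148 -0.241] [0. 0.] [[0.5304 0.1219 0.1929]]
scene [-0.243 -0.279] [0. 0.] [[0.5154 0.1306 0.1879]]
both [-0.155 -0.246] [-0.4  0.4 -0.6  1.6] [[0.5293 0.1229 0.1925]]
```

```bash
python3 - <<'E'
from h import *
m=np.load("m.npy")
s=r.get_state();p=s['position'];r.movel([p[0],p[1],.33],velocity=.2)
set_gripper(0.0)
P=W(m,[-.09,.02,.33])[0]
best=None
for k in range(-2,3):
    y=m[2]+k*np.pi/2;q=kin.ik(P,[np.pi,0,y]);print(k,None if q is None else np.round(q,2))
y=m[2]+np.pi
r.move_pose(P,[np.pi,0,y])
s=r.get_state();print(s['t'],s['position'],s['ee_rot'],s['grip_width'],s['ft_force'])
cv2.imwrite("pics/w1.png",optics.camera("wrist"));print(red("wrist"),red("top"),red("scene"))
H=[[.032,.029,.12],[-.032,-.029,.12],[0,0,.12]]
print(proj(W(m,H),"wrist").round(1))
E
```

```text
-2 [ 0.11 -0.07  1.28  0.    1.93 -1.33]
-1 None
0 [ 0.11 -0.07  1.28 -0.    1.93  1.81]
1 [ 0.11 -0.07  1.28 -0.    1.93  0.24]
2 [ 0.11 -0.07  1.28  0.    1.93 -1.33]
4.25 [0.46359023 0.10820721 0.33002367] [ 3.14119852e+00 -2.00210934e-05  3.01230998e+00] 0.00027725962511481004 [ 0.04546881  0.28902979 -0.78032001]
[(497, array([274.28772636, 232.30181087])), (57, array([169.49122807, 147.63157895]))] [(106, array([127.29245283, 204.05660377]))] [(110, array([386.91818182, 155.65454545]))]
[[263.2 246. ]
 [222.4 204.9]
 [243.3 225.9]]
```

View pics/w1.png

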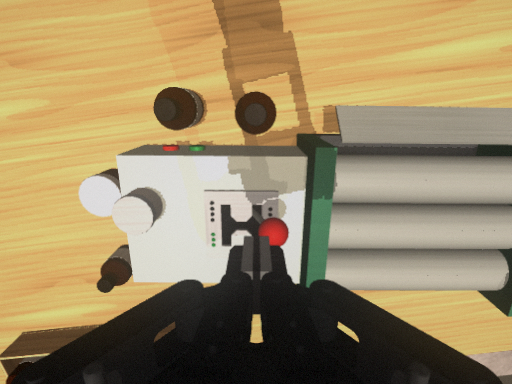

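The wrist view has the robot at the top. The H spans about (221–264, 205–246), matching the projected mill pose, and the knob is at (274,232). Next I'll refine the lever angles with the sub-masks and begin push 1.

```bash
cat >> h.py <<'E'
from scipy.optimize import least_squares as LS
m=np.load("m.npy")
def lever(cams=("top","scene","wrist")):
    for cs in [[c] for c in cams]+[list(cams)]:
        D=[(c,red(c)) for c in cs]; D=[(c,d[0][1]) for c,d in D if d]
        if not D: continue
        l=LS(lambda q:np.concatenate([(proj(W(m,ball(*q)),c)-d).ravel() for c,d in D]),[0,-.1],loss='soft_l1')
        print("lever",cs,l.x.round(3),l.fun.round(1))
    return l.x
def inv(p):
    c,s=np.cos(m[2]),np.sin(m[2]);d=np.array(p[:2])-m[:2];return np.array([c*d[0]+s*d[1],-s*d[0]+c*d[1],p[2]])
def go(x,y,z,v=.1,f=None):
    h=r.movel(W(m,[x,y,z])[0],velocity=v,until_force=f);s=r.get_state();print(h,'t',round(s['t'],2),'mill',inv(s['position']).round(4),'F',np.round(s['ft_force'],1));return h
E
python3 - <<'E'
from h import *
lever()
j=optics.look_for("wrist","ledge_jar_mid");print(j[:1], inv(j[0]['centre']) if j else '')
E
```

```text
lever ['top'] [-0.145 -0.242] [0. 0.]
lever ['scene'] [-0.242 -0.28 ] [-0.  0.]
lever ['wrist'] [-0.14  -0.222] [-0. -0.]
lever ['top', 'scene', 'wrist'] [-0.14  -0.226] [ 1.  -0.2 -1.8  1.7  0.8 -0.2]
[{'centre': [0.4966, -0.0472, 0.1566], 'conf': 0.78}] [-0.03724944 -0.12914241  0.1566    ]
```

```bash
python3 - <<'E'
from h import *
go(-.085,.040,.33,.2); go(-.085,.040,.172,.15)
go(-.045,.040,.172,.03,1.5)
go(-.031,.040,.172,.03,9)
lever()
E
```

```text
False t 5.05 mill [-0.085   0.0404  0.3297] F [-0.2 -0.2 -0.2]
False t 6.25 mill [-0.0843  0.0401  0.1733] F [-0.1 -0.2 -0.4]
True t 7.35 mill [-0.0493  0.0402  0.1717] F [-1.6  0.5  3. ]
False t 8.12 mill [-0.0311  0.04    0.1721] F [-1.7  0.6  3.4]
lever ['top'] [-0.03  -0.239] [0. 0.]
lever ['scene'] [-0.109 -0.289] [0. 0.]
lever ['wrist'] [-0.682  0.38 ] [0. 0.]
lever ['top', 'scene', 'wrist'] [-0.678  0.376] [ 43.9  46.7 -58.3  -3.4   0.9   0.5]
```

```bash
python3 - <<'E'
from h import *
go(-.0253,.040,.172,.03,9)
go(-.075,.040,.172,.12); go(-.075,.040,.235,.15); go(-.07,.085,.235,.15)
lever()
cv2.imwrite("pics/w2.png",cv2.resize(optics.camera("wrist")[120:340,140:420],None,fx=2.5,fy=2.5))
E
```

```text
False t 8.77 mill [-0.025   0.0399  0.1718] F [-1.5  0.3  2.7]
False t 9.33 mill [-0.0747  0.04    0.1719] F [-0.2 -0.1 -0.9]
False t 9.9 mill [-0.0748  0.0399  0.2344] F [0.2 1.2 0.3]
False t 10.35 mill [-0.0705  0.0848  0.2337] F [-0.6  0.3 -0.6]
lever ['top'] [-0.    -0.242] [0. 0.]
lever ['scene'] [-0.053 -0.266] [-0.  0.]
lever ['wrist'] [-0.042 -0.219] [ 0. -0.]
lever ['top', 'scene', 'wrist'] [-0.037 -0.223] [ 0.8  2.8 -2.9 -0.1  0.8  0.5]
```

View pics/w2.png

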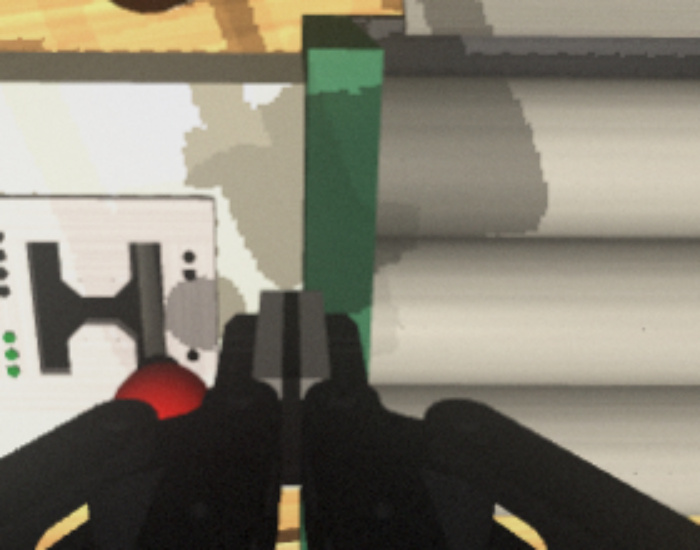

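```bash
python3 - <<'E'
from h import *
go(-.002,.098,.235,.2); go(-.002,.098,.175,.12)
h=go(-.002,.060,.175,.04,1.5)
y0=inv(r.get_state()['position'])[1]
print('offset',y0-.040)
if y0<.09: go(-.002,y0-.055,.175,.04,8)
lever(("top","scene"))
E
```

```text
False t 11.2 mill [-0.0024  0.0978  0.2345] F [-0.4  0.3 -0.4]
False t 11.85 mill [-0.002   0.0981  0.1759] F [ 0.3 -0.7  0.9]
True t 12.73 mill [-0.002   0.0614  0.175 ] F [1.2 2.7 1.9]
offset 0.021439565421944848
True t 13.25 mill [-0.0014  0.0538  0.1771] F [0.5 1.5 2.4]
lever ['scene'] [-0.053 -0.237] [0. 0.]
lever ['top', 'scene'] [-0.053 -0.236] [-0.  0.]
```

```bash
python3 - <<'E'
from h import *
print(r.get_state()['ft_force'])
cv2.imwrite("pics/s3.png",cv2.resize(optics.camera("scene")[130:240,310:450],None,fx=5.5,fy=5.4,interpolation=cv2.INTER_CUBIC))
print(red("scene"))
E
```

```text
[-0.07979274  1.46147335  3.23908431]
[(70, array([387.61428571, 160.48571429]))]
```

View pics/s3.png

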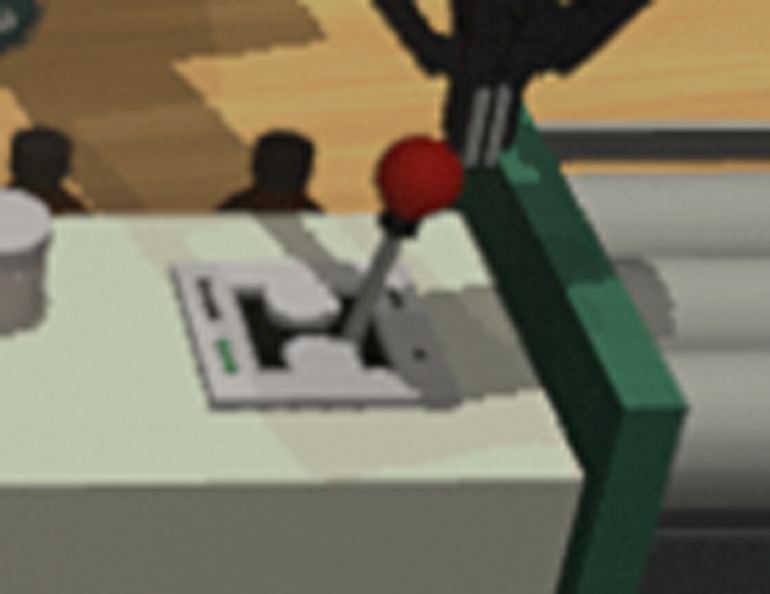

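The crop shows the fingers against the left side of the ball (421,179). The stem crosses the plate near (352,338), at the mouth of the crossbar. I'll fit the lever angles from these points.

```bash
python3 - <<'E'
from h import *
t=lambda u,v:np.array([(u+.5)/5.5-.5+310,(v+.5)/5.4-.5+130])
B=t(421,179)
for sh in ((0,0),(.5,.8)):
  l=LS(lambda q:(proj(W(m,ball(*q)),"scene")-B+np.array(sh)*-1).ravel(),[0,-.2]);print(l.x.round(3))
f=lambda P:((proj(W(m,P),"scene")+.5-[310,130])*[5.5,5.4]-.5).round(0).tolist()
print('H L legs fwd/rear ctr',f([[.032,.022,.12],[-.032,.022,.12],[0,.022,.12],[0,0,.12],[0,-.022,.12]]))
for a in(-.06,-.03,0,.03):
  b=ball(a,-.21);p=np.array([0,0,.02]);print(a,'stem at plate',f([p+(b-p)*.1/(b[2]-.02)]),'ball',f([b]))
E
```

```text
[ 0.02  -0.197]
[ 0.037 -0.199]
H L legs fwd/rear ctr [[377.0, 368.0], [343.0, 284.0], [360.0, 325.0], [309.0, 326.0], [258.0, 326.0]]
-0.06 stem at plate [[355.0, 317.0]] ball [[418.0, 163.0]]
-0.03 stem at plate [[357.0, 321.0]] ball [[421.0, 169.0]]
0 stem at plate [[358.0, 325.0]] ball [[424.0, 175.0]]
0.03 stem at plate [[360.0, 329.0]] ball [[427.0, 182.0]]
```

```bash
python3 - <<'E'
from h import *
h=go(-.005,.046,.175,.03,10)
if not h: h=go(-.005,.030,.175,.03,10)
print(red("scene"),red("top"))
lever(("top","scene"))
E
```

```text
False t 14.0 mill [-0.0031  0.0471  0.1779] F [2.4 2.5 9.2]
False t 14.68 mill [-0.0032  0.0307  0.1784] F [0.8 2.6 9.9]
[(68, array([377.13235294, 159.42647059]))] []
lever ['scene'] [-0.04  -0.094] [-0.  0.]
lever ['top', 'scene'] [-0.038 -0.095] [0. 0.]
```

Fz of about 10 N suggests the wider finger knuckle is riding on top of the ball. I'll back off, raise the fingers so only the straight tips touch the ball, and continue.

```bash
python3 - <<'E'
from h import *
go(-.003,.045,.178,.1); go(-.003,.045,.189,.1)
h=go(-.003,.020,.189,.04,6)
if not h: h=go(-.003,.000,.189,.04,6)
lever(("top","scene"))
E
```

```text
False t 15.29 mill [-0.0036  0.0449  0.1765] F [ 1.  -0.2  0.9]
False t 15.55 mill [-0.0027  0.0447  0.1892] F [-0.1  0.5 -0.5]
False t 16.32 mill [-0.003   0.02    0.1891] F [0.5 0.1 0.1]
False t 16.98 mill [-0.0027 -0.0003  0.1895] F [0.8 0.9 3.6]
lever ['scene'] [-0.031 -0.023] [-0.  0.]
lever ['top', 'scene'] [-0.025 -0.024] [0. 0.]
```

```bash
python3 - <<'E'
from h import *
cv2.imwrite("pics/s4.png",cv2.resize(optics.camera("scene")[130:240,310:450],None,fx=5.5,fy=5.4,interpolation=cv2.INTER_CUBIC))
f=lambda P:((proj(W(m,P),"scene")+.5-[310,130])*[5.5,5.4]-.5).round(0).tolist()
for q in ((0,-.03),(0,.1),(0,.15)): print(q,f([ball(*q)]))
print(f([inv(r.get_state()['position'])]))
E
```

```text
(0, -0.03) [[348.0, 168.0]]
(0, 0.1) [[292.0, 171.0]]
(0, 0.15) [[270.0, 173.0]]
[[330.0, 186.0]]
```

View pics/s4.png

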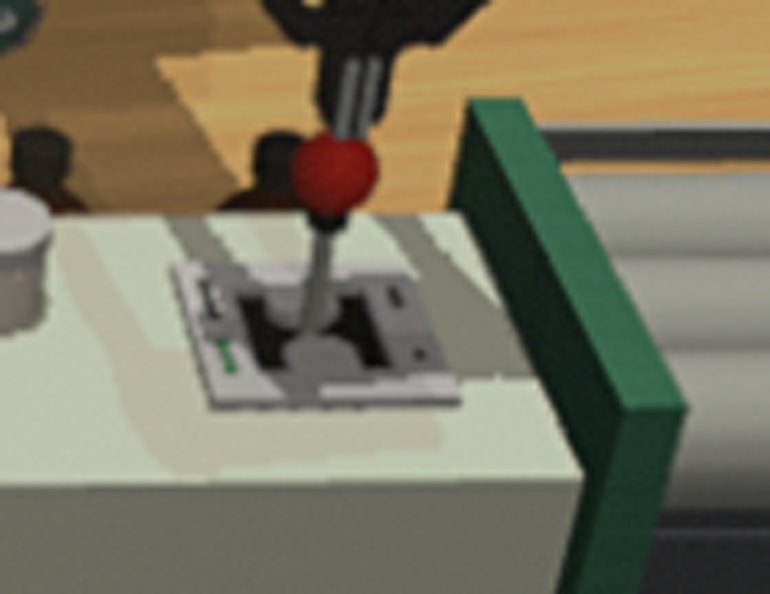

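```bash
python3 - <<'E'
from h import *
f=lambda P:((proj(W(m,P),"scene")+.5-[310,130])*[5.5,5.4]-.5).round(0).tolist()
print(f([[-.0014,.0538,.1771],[-.0014,.0538,.2171],[-.0254,.0538,.1771],[-.0014,.0538,.19]]))
s=r.get_state();print(s['grip_width'],s['ee_rot']-np.array([0,0,m[2]]),s['ft_force'],s['ft_torque'],s['joint_torque'],s['position'],np.array(s['joints']))
P=np.array(s['position']);p=proj(P,"wrist");print(p, proj(P+[0,0,.02],"wrist"))
i=optics.camera("wrist");x,y=p[0].astype(int)
cv2.imwrite("pics/w5.png",cv2.resize(i[120:340,140:420],None,fx=2.5,fy=2.5))
E
```

```text
[[455.0, 211.0], [471.0, 130.0], [440.0, 181.0], [460.0, 186.0]]
0.00013538403326251278 [3.13698486e+00 3.93830683e-04 3.14285293e+00] [ 0.01727613 -0.46128842  3.91372706] [ 0.01089617 -0.00342551 -0.00047734] [-2.20469059e-01 -3.29813755e+01 -2.89661551e+01 -8.72535096e-02
  2.15337187e-02  9.79646284e-04] [0.54759156 0.07633765 0.18945152] [ 0.03308299  0.09540275  1.38862867  0.00450027  1.65642785 -1.40826662]
[[259.59739401 229.0692624 ]] [[260.12769001 243.33515163]]
```

View pics/w5.png

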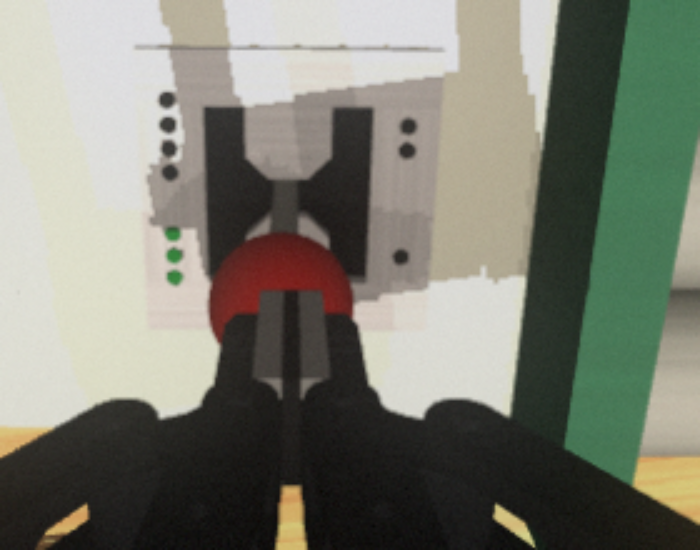

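In w5 the tips (290,292) sit in the middle of the ball (centre ~281,305), and Fz points up. That means the tips are resting on top of the ball, about 25 mm higher than the stated TCP. The lever is at the middle of the crossbar, which is fine. I'll lift, come down further to the left with a lower TCP, and push sideways again.

```bash
python3 - <<'E'
from h import *
go(-.003,0,.25,.15); lever()
go(0,.055,.25,.2); go(0,.055,.158,.15)
h=go(0,.022,.158,.04,2)
if not h: h=go(0,.010,.158,.04,2)
cv2.imwrite("pics/s6.png",cv2.resize(optics.camera("scene")[130:240,310:450],None,fx=5.5,fy=5.4,interpolation=cv2.INTER_CUBIC))
lever(("scene",))
E
```

```text
False t 17.83 mill [-3.400e-03 -1.000e-04  2.488e-01] F [0.3 0.6 0.1]
lever ['scene'] [-0.031 -0.027] [-0. -0.]
lever ['wrist'] [0.018 0.019] [ 0. -0.]
lever ['top', 'scene', 'wrist'] [0.018 0.017] [-2.4  2.1  0.4 -0.1]
False t 18.56 mill [-2.000e-04  5.540e-02  2.496e-01] F [-0.2 -0.  -0.4]
False t 19.32 mill [0.0006 0.0548 0.1591] F [0.2 0.5 1.1]
False t 20.3 mill [-0.      0.0221  0.158 ] F [0.5 1.3 0.2]
False t 20.75 mill [-1.000e-04  9.500e-03  1.579e-01] F [ 0.3  1.6 -0.1]
lever ['scene'] [-0.028  0.083] [-0.  0.]
lever ['scene'] [-0.028  0.082] [0. 0.]
```

View pics/s6.png

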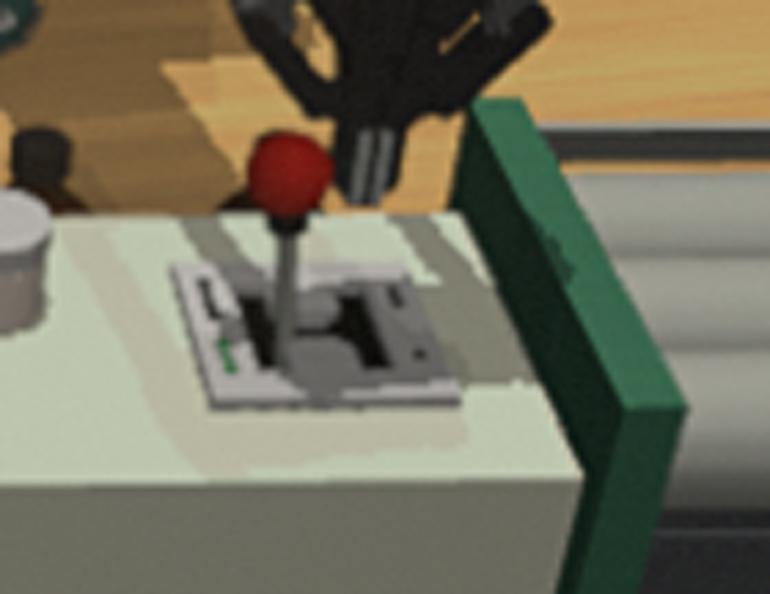

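The contact is now clean: Fy is 1.6 N, Fz about 0, the ball is at (290,175), and side is about 0.1. I'll finish the crossing.

```bash
python3 - <<'E'
from h import *
go(0,-.0125,.158,.03,6)
lever(("scene",))
go(0,.012,.158,.1);go(0,.012,.25,.15);go(-.11,.0,.25,.2)
lever()
E
```

```text
False t 21.8 mill [ 0.     -0.0126  0.1581] F [-0.4  0.5 -1.5]
lever ['scene'] [-0.023  0.204] [-0.  0.]
lever ['scene'] [-0.02   0.204] [ 0. -0.]
False t 22.29 mill [0.     0.0122 0.1581] F [-0.8  0.1  0.4]
False t 23.06 mill [-0.0004  0.0117  0.2489] F [-0.4  0.6  0.5]
False t 23.76 mill [-0.1097  0.      0.2494] F [-0.4  1.4 -0.1]
lever ['top'] [-0.004  0.237] [-0.  0.]
lever ['scene'] [-0.036  0.216] [ 0. -0.]
lever ['wrist'] [-0.867  0.561] [0. 0.]
lever ['top', 'scene', 'wrist'] [-0.827  0.478] [ 15.3  48.8 -28.8  -0.2   9.7   0.6]
```

```bash
python3 - <<'E'
from h import *
go(-.07,-.040,.25,.2);go(-.065,-.040,.157,.15)
h=go(-.005,-.040,.156,.04,7)
if not h: h=go(.030,-.040,.153,.03,7)
lever(("top","scene"))
E
```

```text
False t 24.49 mill [-0.0698 -0.0403  0.2496] F [-0.2 -0.4  0.7]
False t 25.27 mill [-0.0646 -0.0396  0.1581] F [0.3 0.8 0.3]
False t 26.92 mill [-0.0051 -0.04    0.156 ] F [-0.6 -1.3  0.7]
True t 27.75 mill [ 0.0184 -0.04    0.1527] F [-1.8  0.5  1.1]
lever ['top'] [0.295 0.231] [-0.  0.]
lever ['scene'] [0.258 0.213] [-0.  0.]
lever ['top', 'scene'] [0.276 0.222] [-1.1  0.4 -0.5  1.1]
```

```bash
python3 - <<'E'
from h import *
go(.030,-.040,.153,.02,8)
go(-.05,-.040,.155,.15);go(-.06,-.040,.25,.15);go(-.12,.0,.33,.2)
lever(("top","scene"))
j=optics.look_for("top","ledge_jar_mid");print(j[:1])
a=optics.camera("top")[145:255,100:240];b=optics.camera("scene")[130:240,280:420]
cv2.imwrite("pics/f.png",cv2.resize(np.hstack([a,b]),None,fx=2.8,fy=2.8,interpolation=cv2.INTER_CUBIC))
E
```

```text
True t 28.29 mill [ 0.018  -0.0401  0.1513] F [-1.4 -0.1  1.1]
False t 28.89 mill [-0.0493 -0.04    0.1552] F [-0.7 -0.6 -0.5]
False t 29.68 mill [-0.0601 -0.0401  0.2488] F [ 1.  -0.5  0. ]
False t 30.37 mill [-1.200e-01 -2.000e-04  3.287e-01] F [ 0.5 -0.3 -0.8]
lever ['top'] [0.268 0.24 ] [0. 0.]
lever ['scene'] [0.244 0.221] [-0.  0.]
lever ['top', 'scene'] [0.26  0.229] [-0.9  0.4 -0.5  1. ]
[{'centre': [0.4991, -0.0554, 0.1609], 'conf': 0.89}]
```

View pics/f.png

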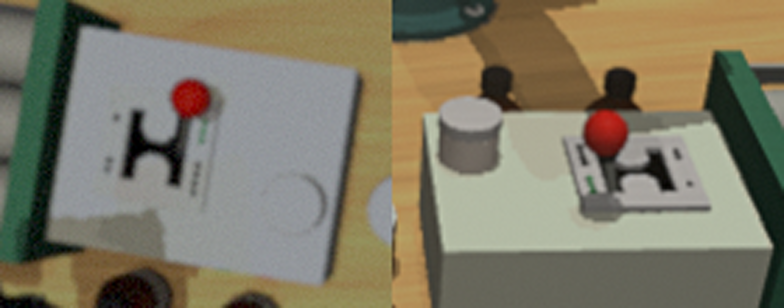

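The lever is in third, and the jar hasn't moved. One more firm but gentle push will confirm the end stop.

```bash
python3 - <<'E'
from h import *
go(-.055,-.040,.25,.3);go(-.05,-.040,.155,.2)
go(.005,-.040,.154,.15,12)
go(.030,-.040,.153,.03,12)
go(-.05,-.040,.155,.15);go(-.06,-.040,.25,.2);go(-.12,.0,.33,.25)
lever(("top","scene"))
E
```

```text
False t 31.23 mill [-0.0554 -0.0399  0.2501] F [-0.3  0.2  0.2]
False t 31.86 mill [-0.0492 -0.0394  0.1575] F [-0.1 -0.7  0. ]
False t 32.38 mill [ 0.0053 -0.0399  0.1551] F [-0.6 -0.8 -0.3]
True t 32.97 mill [ 0.0179 -0.0402  0.1528] F [-2.6  0.3  1.7]
False t 33.57 mill [-0.0493 -0.04    0.1552] F [ 0.2 -0.2 -0.8]
False t 34.19 mill [-0.0598 -0.0401  0.2489] F [-0.4 -0.   0. ]
False t 34.77 mill [-1.199e-01 -2.000e-04  3.282e-01] F [-0.5 -0.6 -0.3]
lever ['top'] [0.271 0.238] [-0.  0.]
lever ['scene'] [0.246 0.222] [0. 0.]
lever ['top', 'scene'] [0.261 0.229] [-1.   0.4 -0.5  1. ]
```

The push hit the same stop at 12 N, so the lever is fully home.

```bash
python3 -c "
from plant import ticket
ticket.job_done()"
```

```text
the job is handed in; nothing more can be done
```

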